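# Clip the adapter plate into the sloping test bracket and lock it

## Robot

A 6-joint arm with a two-finger parallel gripper is mounted at the origin on a cart in front of the work surface, level with it; the furniture and walls round the work are solid. World frame = base frame: x ahead of the robot, y to its left, z up, the work surface at z = 0. Lengths are in m, angles in rad, forces in N, time in s.
With the tool pointing down it reaches from about 0.375 to 0.825 m from the base axis. Payload 5.5 kg.
Tool frame: the origin (TCP) lies at the very end of the fingers, on their centre line; the grasp point (between the pads) lies 19 mm behind it; z points along the fingers, y is the line along which they close (so a half turn about z gives the same grasp; the last joint's range is limited). The gripper opens to 85 mm and grips with 20 to 120 N. Pads are 22 mm wide; open, the fingers measure 114 mm over their backs; the gripper's body (76 mm by 85 mm) begins 54 mm behind the grasp point. The pads swing forward as they close: fully open they stand 13 mm farther back than shut.
Start: joints at [1.118, 0.314, -0.047, 1.21, 0, 1.571], TCP at [0.262, 0.54, 0.231] pointing down, gripper open.
Joint ranges: [-2.67, 2.67], [-0.69, 1.73], [-1.03, 1.25], [-2.08, 2.16], [-1.42, 1.45], [-3.14, 3.14]. Speed limits (rad/s): [2.39, 2.39, 3.01, 3.14, 3.14, 3.14].

## Interface

Orientations are given as a unit quaternion [x, y, z, w].
In Python, from station import robot gives the robot as it stands.
- The arm moves only by the tool shift_gripper, called after "Request:" as name(argument=value, ...) on one line, values as JSON. Schema: {"type":"object","properties":{"offsets":{"type":"array","items":{"type":"object","properties":{"dx":{"type":"number"},"dy":{"type":"number"},"dz":{"type":"number"},"ax":{"type":"number"},"ay":{"type":"number"},"az":{"type":"number"},"jaw":{"type":"number"}},"additionalProperties":false,"required":["jaw"]},"minItems":1,"maxItems":10},"clamp_n":{"type":"number"},"only":{"type":"string"},"quiet":{"type":"boolean"},"lines":{"type":"string"}},"required":["offsets"],"additionalProperties":false}. offsets is a list of rows, 1 to 10 of them, each an object with the fields dx, dy, dz (the shift in a scale on which 1.0 is 0.8 m), ax, ay, az (a rotation vector in fractions of the full range, 1 being 2 pi rad), jaw (the finger opening in m); a field left out counts as zero (the opening has to be given); each row is the pose to reach, as a shift and turn from the pose commanded when the call began, along the tool's axes at that moment; what a row does not reach only later rows make up. A row lasts 1/12 s, in which the tool goes at most 0.0417 m and 0.125 rad, less where a joint would pass 70% of its speed; a pose out of reach is approached as far as the arm can. The fingers move at their own pace and stop on an object; clamp_n is the grip in N (left out, the last holds). Time passes only in rows, so rows that do not move let the fingers close. The tool returns the time, the measured TCP pose, the force, the opening and the grip force at its end. only (a regular expression) keeps the lines of the reply that match it, lines (a string "A,B") keeps lines A to B, and quiet returns only ok. Shift and turn numbers lie between -1 and 1, and a call with a number outside is refused. Input that does not fit is refused with a message, and nothing moves.
- robot.read_state(): the state, without advancing time (a new reading comes with each control period).
- robot.camera(name): name is "side" or "top"; returns a dict with "color" (384x512x3 uint8, red, green, blue), "camera_matrix" (3x3 intrinsics, pixels), "eye" and "rotation" of the camera in the world. Camera axes: x right, y down, z forward; pixel columns grow to the right and rows downward; lengths in m; the calibration is good to about 2 mm. A picture is of the moment at which its call begins. There is no depth.
- robot.hand_in(): hands the job in; it is judged then, once.
The state is a dict: "time_s": time; "joint_positions": joint angles; "joint_velocities": joint speeds; "tau": joint torques, N m; "tcp_pos": TCP position; "orientation": TCP orientation; "force": force on the tool from outside, world axes, zero at the start; "wrist_torque": the same for the moment, N m; "gripper_width": finger opening in m; "gripper_force": force on a finger pad.
Only numpy, scipy, OpenCV 4.12 (cv2) and the standard library are available. Lean on these libraries where they do the work, as an engineer would, in place of code of your own. Each camera call takes 0.05 s, during which the arm holds its last target. There are 200 camera calls.

## Task

Take the eared adapter plate with the orange rib and slide its two ears into the spring-clip slots of the sloping bracket, pushing until it sits flat on the seat. Then swing the wire bail down over the plate until it is fully closed. Leave the other things on the bench where they are and do not knock over the flux bottle.

Things in the scene. Friction and masses are not known exactly. Their poses are not given: they have to be found in the camera images.
- plate: Loose aluminium adapter plate, 70 (x) x 100 (y) x 8 mm, 0.2 to 0.35 kg, with a steel ear at the middle of each y end (24 mm wide in x, 8 mm thick, 128 mm over both ears). Origin: centre of the flat underside; z out of the ribbed face. Starts flat on the bench, rib up, yaw within 40 degrees of ears left and right. A half turn about z makes no difference.
- rib (a point): Middle of the plate's orange grip rib, 23 mm above the plate's underside. The rib is 60 mm along the plate's x, 16 mm thick in its y, and stands from z = 8 to z = 38 mm in the plate's frame.
- cradle: Grey sloping seat, 132 (x) x 150 (y) mm, fixed on a dark stand. Origin: centre of the seat's surface, 90 mm above the bench; z points out of the seat, leaning 25 degrees from vertical towards the robot; x up the slope; y left. The plate is seated when origins and axes coincide (half turn about z allowed); it goes in straight along -z.
- slot_left (a point): Middle of the left slot at the cheek's top (cradle x 0, y 60, z 30 mm); the right one is at y = -60. The aluminium cheeks stand at |y| 53 to 74 mm, 68 mm long in x, 30 mm high. Each slot is open at the top and towards the plate, closed outside at |y| = 68 mm, 27 mm wide in x at the bottom.
- clip_left (a point): Narrowest point (cradle x 0, y 60, z 11.5 mm) of the pair of steel spring clips lining the left slot; the right slot is alike. They flare to 33 mm apart at z = 34 mm, narrow to 20 mm here, yield under the 24 mm ear (about 10 N push for the whole plate), then snap over its top edges.
- bail (a joint): Angle of the wire bail, a U of 6 mm steel wire hinged in lugs at the cradle's upper end. 0: closed, flat over the seated plate; grows as it opens; starts at 1.75 to 2.0 rad, leaning a little towards the robot from upright; stop at 2.1. Its stiff hinge keeps it where it is left (about 1 N at the bar moves it). A plate that is not fully home blocks it.
- bail_bar (a point): Centre of the red sleeve (12 mm diameter, 56 mm along the cradle's y) on the bail's crossbar, 105 mm from the hinge; the legs are at y = +-38 mm. At angle q it is at x = 55 - 105 cos q, y = 0, z = 14 + 105 sin q mm in the cradle frame; closed: x = -50, z = 14 mm, beyond the lower end of the rib.
- flux_bottle: Bystander: brown bottle with red pointed cap, 31 mm wide, 90 mm high, standing; origin at the centre of its underside.
- gauge_block_0: Bystander: loose white stepped block, 30 x 60 x 25 mm; origin at the centre of its underside.
- gauge_block_1: Bystander: loose brown stepped block, 30 x 60 x 25 mm; origin at the centre of its underside.
- usb_probe: Bystander: loose blue probe stick, 20 x 64 x 9 mm; origin at the centre of its underside.

How it is judged:
By the outcome, as a careful person would: the job done as asked, in the order asked, and still so for the second after the job is handed in, with the robot touching nothing.
It also fails if it takes over 64 s, if anything falls off the work surface, if the arm or the gripper's body presses on something with over 40 N, if the wrist force passes 120 N, or if a joint passes its speed limit or range.

## Working session

There is one attempt and no reset: what is moved stays moved. The work goes in short steps, Python scripts to look and compute and a tool call to move; the robot and the scene stay as the last step left them, time stands still between calls to the robot, and variables do not carry over. Pictures are saved under pics/ and viewed, at most 10 in all, crops included, and the job is handed in when it is done.

```bash
ls; mkdir -p pics
```

Run:
```python
from station import robot
import cv2,numpy as np
for n in("side","top"):
    c=robot.camera(n); cv2.imwrite(f"pics/{n}0.png",c["color"][:,:,::-1]); np.savez(f"{n}0.npz",**c)
    print(n,c["camera_matrix"].tolist(),c["eye"],c["rotation"].tolist())
s=robot.read_state();print(s)
```

```text
pics
station.py
side [[349.8610151230785, 0.0, 250.58535677601392], [0.0, 349.8610151230785, 189.61823365722876], [0.0, 0.0, 1.0]] [0.10355264 0.80404383 0.5314185 ] [-0.19989704644277934, 0.8259643864408918, -0.5107998590685914, 0.13002887037224317]
top [[458.23819155748737, 0.0, 256.2189476206217], [0.0, 458.23819155748737, 199.57768799497828], [0.0, 0.0, 1.0]] [0.28146429 0.03906378 1.21745632] [-0.6472333385363459, 0.7553000515520217, -0.07754749240645745, 0.06780283205058316]
{'time_s': 0.1, 'joint_positions': array([ 1.11799773e+00,  3.14192348e-01, -4.79471656e-02,  1.21019942e+00,
       -2.18230247e-05,  1.57080981e+00]), 'joint_velocities': array([-8.55171306e-04, -2.32240517e-03,  2.24157514e-03, -8.48187510e-05,
        3.00347591e-04,  1.01586455e-03]), 'tau': array([-9.41622020e-04, -5.40767133e+01,  3.40540981e+01,  1.11353540e-02,
       -1.18820476e-04,  9.74464967e-06]), 'tcp_pos': array([0.26227581, 0.53907841, 0.23051257]), 'orientation': array([ 2.24476665e-01,  9.74479159e-01, -7.54072897e-04, -1.62496932e-04]), 'force': array([-0.09476244,  0.53478004, -0.38803633]), 'wrist_torque': array([ 0.02571004,  0.02215654, -0.00431573]), 'gripper_force': 0.0, 'gripper_width': 0.08536399658495548}
```

View pics/side0.png

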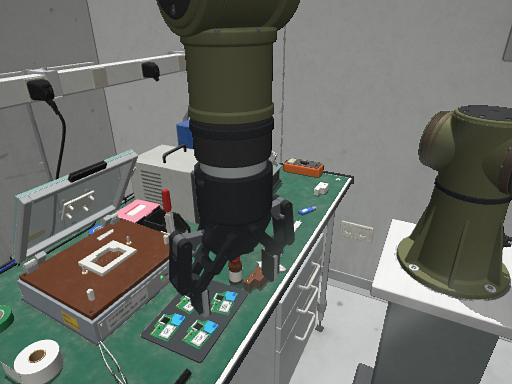

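View pics/top0.png

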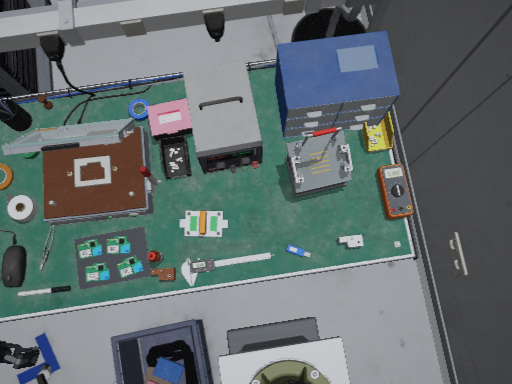

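The side view is mostly blocked by the arm. The top view shows the plate at about (204,223) with its orange rib, the cradle at about (320,165) with the red bail sleeve at (325,132), the bottle at (154,257), and the bystanders. Next I'll calibrate and measure.

Create h.py:
```python
import numpy as np,cv2
from scipy.spatial.transform import Rotation as R
def proj(c,P):
    p=(np.atleast_2d(P)-c["eye"])@R.from_quat(c["rotation"]).as_matrix()
    p=p@c["camera_matrix"].T; return p[:,:2]/p[:,2:]
def ray(c,uv):
    uv=np.atleast_2d(uv).astype(float); d=np.c_[uv,np.ones(len(uv))]@np.linalg.inv(c["camera_matrix"]).T
    return d@R.from_quat(c["rotation"]).as_matrix().T
def onz(c,uv,z):
    d=ray(c,uv); return c["eye"]+d*((z-c["eye"][2])/d[:,2:])
def blobs(c,lo,hi,box=None,amin=15):
    h=cv2.cvtColor(c["color"],cv2.COLOR_RGB2HSV); m=cv2.inRange(h,lo,hi)
    if box: k=np.zeros_like(m);k[box[1]:box[3],box[0]:box[2]]=255;m&=k
    cs,_=cv2.findContours(m,cv2.RETR_EXTERNAL,cv2.CHAIN_APPROX_NONE)
    return m,[x for x in cs if cv2.contourArea(x)>=amin]
```

Run:
```python
from h import *
t=dict(np.load("top0.npz"));s=dict(np.load("side0.npz"))
for n,P in dict(base=[0,0,.0],tcp=[.262,.54,.23]).items(): print(n,proj(t,P),proj(s,P))
print("plate",onz(t,[204,223],.03),"cradle",onz(t,[320,165],.09), "bottle",onz(t,[154,257],.09))
for nm,lo,hi,b in(("orange",(5,140,120),(22,255,255),(180,200,230,245)),("red",(0,150,120),(6,255,255),(300,115,345,145)),("red2",(174,150,120),(180,255,255),(300,115,345,145))):
    m,cs=blobs(t,lo,hi,b,5)
    for c in cs: print(nm,cv2.contourArea(c),cv2.minAreaRect(c))
im=t["color"][:,:,::-1]
a=cv2.resize(im[105:205,270:370],(500,500),interpolation=cv2.INTER_CUBIC); b=cv2.resize(im[195:245,170:240],None,fx=5,fy=5,interpolation=cv2.INTER_CUBIC)
o=np.zeros((500,800,3),np.uint8);o[:,:500]=a;o[:250,500:]=b[:,25:325];cv2.imwrite("pics/c1.png",o)
```

```text
base [[290.17158791 407.71287686]] [[448.72117867 263.97203883]]
tcp [[ 19.30324759 342.86588728]] [[237.7922883  303.76947929]]
plate [[0.4865359  0.14821911 0.03      ]] cradle [[ 0.57923475 -0.16950117  0.09      ]] bottle [[0.41142638 0.27475584 0.09      ]]
orange 100.5 ((202.38771057128906, 221.52154541015625), (5.824352264404297, 21.189546585083008), 3.1798300743103027)
red 80.0 ((324.24114990234375, 131.33529663085938), (4.4470744132995605, 23.536956787109375), 77.47119140625)
```

View pics/c1.png

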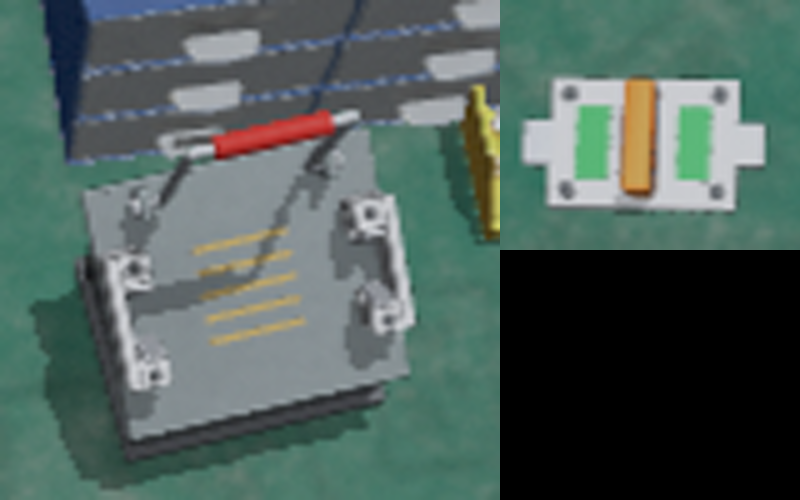

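The crop shows the seat's corners, the cheeks and the red sleeve clearly. The plate is almost square to the image, with its rib running along the image's vertical.

Add to h.py:
```python
def cradleR(yaw): # columns: x up slope, y left, z out
    a=np.radians(25); return R.from_euler("z",yaw).as_matrix()@np.array([[np.cos(a),0,-np.sin(a)],[0,1,0],[np.sin(a),0,np.cos(a)]])
```

Run:
```python
from h import *
from scipy.optimize import least_squares
t=dict(np.load("top0.npz"))
m,cs=blobs(t,(0,0,140),(180,70,255),(170,200,240,245),100)
for c in cs:
    w=onz(t,c[:,0],.008)[:,:2].astype(np.float32)*1000; r=cv2.minAreaRect(w); print("plate",r,len(c))
m,cs=blobs(t,(5,120,90),(22,255,255),(180,200,230,245))
for c in cs:
    w=onz(t,c[:,0],.036)[:,:2].astype(np.float32)*1000; print("rib",cv2.minAreaRect(w))
px=np.array([(85,190),(372,133),(410,372),(130,440),(106,258),(135,388),(395,195),(413,328)])/5+[270,105]
cr=np.array([(66,75,0),(66,-75,0),(-66,-75,0),(-66,75,0),(34,74,30),(-34,74,30),(34,-74,30),(-34,-74,30)])/1e3
f=lambda p:(proj(t,np.r_[p[:2],.09]+cr@cradleR(p[2]).T)-px).ravel()
s=least_squares(f,[.58,-.17,.1]);print(s.x,np.degrees(s.x[2]));print(s.fun.reshape(-1,2).round(1).tolist())
p=s.x
g=lambda q:(proj(t,np.r_[p[:2],.09]+cradleR(p[2])@[.055-.105*np.cos(q[0]),0,.014+.105*np.sin(q[0])])-[324.7,131.8]).ravel()
s=least_squares(g,[1.9]);print("q",s.x,s.fun)
```

```text
plate ((490.3757019042969, 152.79957580566406), (128.72894287109375, 68.94522094726562), 79.360595703125) 183
rib ((488.92205810546875, 151.52407836914062), (15.33078384399414, 58.314659118652344), 79.67350006103516)
[ 0.58721803 -0.17072609  0.06814753] 3.9045658003629597
[[-0.4, -0.2], [-0.1, -1.3], [0.2, 1.1], [0.0, -0.1], [0.1, 0.0], [-0.8, 0.5], [0.2, 0.0], [0.8, -0.1]]
q [1.8788009] [ 0.14293013 -0.03407072]
```

Add to h.py:
```python
def toolR(yaw,tilt=0): # tool y along yaw+90deg, z down; tilt leans with the cradle
    a=tilt; M=np.array([[np.cos(a),0,-np.sin(a)],[0,1,0],[np.sin(a),0,np.cos(a)]])@np.diag([-1,1,-1.])
    return R.from_euler("z",yaw)*R.from_matrix(M)
def delta(st,P,T):
    R0=R.from_quat(st["orientation"]); print("d",R0.inv().apply(np.array(P)-st["tcp_pos"]).round(4).tolist(),"rv",(R0.inv()*T).as_rotvec().round(4).tolist())
```

Run:
```python
from h import *; from station import robot
st=robot.read_state(); delta(st,[.4895,.1522,.13],toolR(np.radians(-10.5)))
delta(st,[.4895,.1522,.2],toolR(np.radians(-10.5)))
```

```text
d [-0.3736, -0.2483, 0.1009] rv [-0.0015, -0.0002, -0.2696]
d [-0.3736, -0.2484, 0.0309] rv [-0.0015, -0.0002, -0.2696]
```

Units first: shifts go in shares of 0.8 m and turns go in shares of 2 pi rad. So -0.3736 m is -0.467, -0.2483 m is -0.3104, -0.2696 rad is -0.0429.

Request:
shift_gripper(offsets=[{"dx":-0.467, "dy":-0.3104, "dz":0.0375, "az":-0.0429, "jaw":0.07}, {"dx":-0.467, "dy":-0.3104, "dz":0.0375, "az":-0.0429, "jaw":0.07}, {"dx":-0.467, "dy":-0.3104, "dz":0.0375, "az":-0.0429, "jaw":0.07}, {"dx":-0.467, "dy":-0.3104, "dz":0.0375, "az":-0.0429, "jaw":0.07}, {"dx":-0.467, "dy":-0.3104, "dz":0.0375, "az":-0.0429, "jaw":0.07}, {"dx":-0.467, "dy":-0.3104, "dz":0.0375, "az":-0.0429, "jaw":0.07}, {"dx":-0.467, "dy":-0.3104, "dz":0.0375, "az":-0.0429, "jaw":0.07}, {"dx":-0.467, "dy":-0.3104, "dz":0.0375, "az":-0.0429, "jaw":0.07}, {"dx":-0.467, "dy":-0.3104, "dz":0.0375, "az":-0.0429, "jaw":0.07}, {"dx":-0.467, "dy":-0.3104, "dz":0.0375, "az":-0.0429, "jaw":0.07}])

```text
time_s: 0.93
tcp_pos: [0.4727, 0.1806, 0.2033]
orientation: [0.091, 0.996, -0.0, -0.0]
force: [0.1, 1.2, -0.8]
gripper_width: 0.0698
gripper_force: 0.0
```

Run:
```python
from h import *; from station import robot
st=robot.read_state(); delta(st,[.4895,.1522,.1],toolR(np.radians(-10.5)))
```

```text
d [-0.0217, -0.0249, 0.1033] rv [-0.0001, -0.0002, 0.0002]
```

Converted, 0.1033 m is 0.1291, 0.08 m is 0.1.

Request:
shift_gripper(offsets=[{"dx":-0.0271, "dy":-0.0311, "dz":0.0625, "jaw":0.07}, {"dx":-0.0271, "dy":-0.0311, "dz":0.1, "jaw":0.07}, {"dx":-0.0271, "dy":-0.0311, "dz":0.1291, "jaw":0.07}, {"dx":-0.0271, "dy":-0.0311, "dz":0.1291, "jaw":0.07}, {"dx":-0.0271, "dy":-0.0311, "dz":0.1291, "jaw":0.07}, {"dx":-0.0271, "dy":-0.0311, "dz":0.1291, "jaw":0.07}])

```text
time_s: 1.43
tcp_pos: [0.4898, 0.1548, 0.1017]
orientation: [0.091, 0.996, 0.0, 0.001]
force: [-0.5, -0.1, -0.2]
gripper_width: 0.0703
gripper_force: 0.0
```

Run:
```python
from h import *; from station import robot
st=robot.read_state(); delta(st,[.4895,.1522,.013],toolR(np.radians(-10.5)))
c=robot.camera("side"); np.savez("side1.npz",**c); cv2.imwrite("pics/side1.png",c["color"][:,:,::-1])
print(proj(c,[[.4895,.1522,.03],[.587,-.171,.09]]))
```

```text
d [-0.0001, -0.0026, 0.0887] rv [0.0007, 0.0011, 0.0006]
[[237.0257065  233.66482775]
 [258.86449971 163.22738353]]
```

View pics/side1.png

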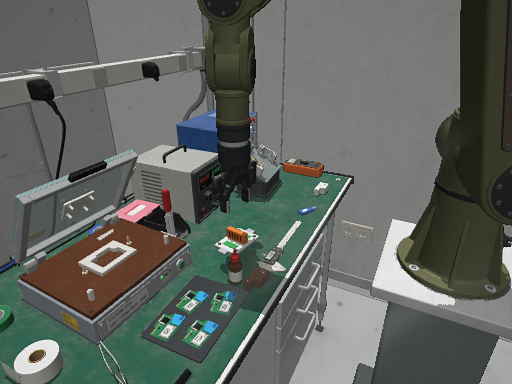

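The rib is at about (236,235) and the projected estimate is (237,234), so the two views agree. I'll descend and grip.

Converted, 0.0885 m is 0.1106, -0.0026 m is -0.0033.

Request:
shift_gripper(offsets=[{"dy":-0.0033, "dz":0.0375, "jaw":0.07}, {"dy":-0.0033, "dz":0.075, "jaw":0.07}, {"dy":-0.0033, "dz":0.1, "jaw":0.07}, {"dy":-0.0033, "dz":0.1106, "jaw":0.07}, {"dy":-0.0033, "dz":0.1106, "jaw":0.07}, {"dy":-0.0033, "dz":0.1106, "jaw":0.01}, {"dy":-0.0033, "dz":0.1106, "jaw":0.01}, {"dy":-0.0033, "dz":0.1106, "jaw":0.01}, {"dy":-0.0033, "dz":0.1106, "jaw":0.01}, {"dy":-0.0033, "dz":0.1106, "jaw":0.01}], clamp_n=60)

```text
time_s: 2.32
tcp_pos: [0.4898, 0.1518, 0.0132]
orientation: [0.091, 0.996, 0.0, 0.001]
force: [-1.8, -0.6, 1.7]
gripper_width: 0.0153
gripper_force: 59.3
```

Request:
shift_gripper(offsets=[{"jaw":0.01}, {"jaw":0.01}, {"jaw":0.01}])

```text
time_s: 2.57
tcp_pos: [0.4898, 0.1518, 0.0132]
orientation: [0.092, 0.996, 0.0, 0.001]
force: [-0.5, 0.5, 7.3]
gripper_width: 0.015
gripper_force: 60.0
```

Converted, -0.2 m is -0.25, -0.16 m is -0.2.

Request:
shift_gripper(offsets=[{"dz":-0.05, "jaw":0.01}, {"dz":-0.1, "jaw":0.01}, {"dz":-0.15, "jaw":0.01}, {"dz":-0.2, "jaw":0.01}, {"dz":-0.25, "jaw":0.01}, {"dz":-0.25, "jaw":0.01}, {"dz":-0.25, "jaw":0.01}])

```text
time_s: 3.15
tcp_pos: [0.4904, 0.1521, 0.2145]
orientation: [0.092, 0.996, 0.001, 0.003]
force: [-0.9, 0.1, -3.3]
gripper_width: 0.0146
gripper_force: 59.6
```

Create tgt.py:
```python
from h import *; from station import robot; import sys
O=np.array([float(v) for v in (sys.argv[2].split(",") if len(sys.argv)>2 else "0.5872,-0.1707,0.09".split(","))]); yaw=.0681
st=robot.read_state(); C=cradleR(yaw); h=float(sys.argv[1])
delta(st,O+C[:,2]*h,toolR(yaw,np.radians(25))); print("now in cradle mm",(C.T@(st["tcp_pos"]-O)*1e3).round(1))
```

```bash
python3 tgt.py .15
```

```text
d [-0.0927, -0.3155, -0.0118] rv [-0.0528, -0.4287, -0.2478]
now in cradle mm [-15.  328.7 144.4]
```

Converted, -0.3155 m is -0.3944, -0.0927 m is -0.1159, -0.4287 rad is -0.0682.

Request:
shift_gripper(offsets=[{"dx":-0.1159, "dy":-0.3944, "dz":-0.0375, "ax":-0.0084, "ay":-0.0682, "az":-0.0394, "jaw":0.01}, {"dx":-0.1159, "dy":-0.3944, "dz":-0.0375, "ax":-0.0084, "ay":-0.0682, "az":-0.0394, "jaw":0.01}, {"dx":-0.1159, "dy":-0.3944, "dz":-0.0375, "ax":-0.0084, "ay":-0.0682, "az":-0.0394, "jaw":0.01}, {"dx":-0.1159, "dy":-0.3944, "dz":-0.0375, "ax":-0.0084, "ay":-0.0682, "az":-0.0394, "jaw":0.01}, {"dx":-0.1159, "dy":-0.3944, "dz":-0.0375, "ax":-0.0084, "ay":-0.0682, "az":-0.0394, "jaw":0.01}, {"dx":-0.1159, "dy":-0.3944, "dz":-0.0375, "ax":-0.0084, "ay":-0.0682, "az":-0.0394, "jaw":0.01}, {"dx":-0.1159, "dy":-0.3944, "dz":-0.0375, "ax":-0.0084, "ay":-0.0682, "az":-0.0394, "jaw":0.01}, {"dx":-0.1159, "dy":-0.3944, "dz":-0.0375, "ax":-0.0084, "ay":-0.0682, "az":-0.0394, "jaw":0.01}, {"dx":-0.1159, "dy":-0.3944, "dz":-0.0375, "ax":-0.0084, "ay":-0.0682, "az":-0.0394, "jaw":0.01}, {"dx":-0.1159, "dy":-0.3944, "dz":-0.0148, "ax":-0.0084, "ay":-0.0682, "az":-0.0394, "jaw":0.01}])

```text
time_s: 3.98
tcp_pos: [0.5233, -0.1789, 0.2248]
orientation: [-0.031, 0.976, 0.005, 0.215]
force: [0.5, 0.7, -2.9]
gripper_width: 0.0148
gripper_force: 60.2
```

Request:
shift_gripper(offsets=[{"jaw":0.01}, {"jaw":0.01}, {"jaw":0.01}])

```text
time_s: 4.23
tcp_pos: [0.5215, -0.1745, 0.2224]
orientation: [-0.034, 0.977, 0.007, 0.213]
force: [-0.2, 0.0, -2.4]
gripper_width: 0.0152
gripper_force: 60.1
```

```bash
python3 tgt.py .08
```

Run:
```python
from h import *; from station import robot
o=[]
for n in("side","top"):
    c=robot.camera(n); np.savez(n+"2.npz",**c); u,v=proj(c,[.56,-.17,.15])[0].astype(int); print(n,u,v)
    o.append(cv2.resize(c["color"][max(v-50,0):v+50,u-50:u+50,::-1],(400,400),interpolation=cv2.INTER_CUBIC))
cv2.imwrite("pics/c2.png",np.hstack(o))
```

```text
d [-0.0042, -0.0007, 0.0678] rv [0.0003, -0.0077, 0.0009]
now in cradle mm [ -3.7   0.6 147.8]
side 266 147
top 324 165
```

View pics/c2.png

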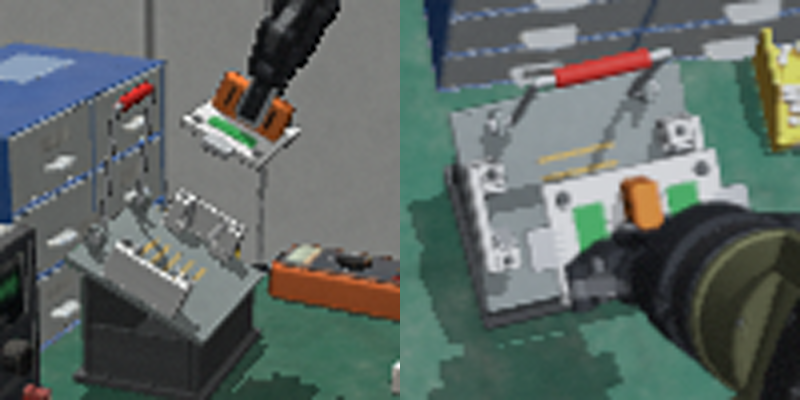

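Side crop: the plate is held parallel to the seat, with the bail bar clear behind it. Top crop: the plate's upper corners are at (545,185) and (717,150), and the arm hides the lower right. I'll check both poses numerically against these picks.

Run:
```python
from h import *; from station import robot
from scipy.optimize import least_squares
t=dict(np.load("top2.npz"));s=dict(np.load("side2.npz")); t0=dict(np.load("top0.npz"))
pt=np.array([(85,190),(372,133),(410,372),(130,440),(106,258),(135,388),(395,195),(413,328)])/5+[270,105]
cr=np.array([(66,75,0),(66,-75,0),(-66,-75,0),(-66,75,0),(34,74,30),(-34,74,30),(34,-74,30),(-34,-74,30)])/1e3
ps=np.array([(67,258),(130,200),(267,268),(205,342)])/4+[216,97]
W=lambda p:np.r_[p[:2],.09]+cr@cradleR(p[2]).T
f=lambda p:np.r_[(proj(t0,W(p))-pt).ravel(),(proj(s,W(p)[:4])-ps).ravel()]
r=least_squares(f,[.587,-.17,.07]);print("cradle",r.x,r.fun.reshape(-1,2).round(1)[8:].tolist())
print("top-only pose, in side:",(proj(s,W([.5872,-.1707,.0681])[:4])-ps).round(1).tolist())
st=robot.read_state();T=R.from_quat(st["orientation"]).as_matrix()
pl=np.array([(-35,50,0),(-35,-50,0),(35,50,0)])/1e3   # tool x = -plate x ; z: top face 5.2mm beyond tcp
pl[:,2]=.0052
print("plate top pred-obs",(proj(t,st["tcp_pos"]+pl@T.T)-(np.array([(545,185),(717,150),(566,305)])/4+[174,115])).round(1).tolist(), proj(t,st["tcp_pos"]+pl@T.T).round(1).tolist())
print("side plate pred crop",((proj(s,st["tcp_pos"]+np.array([(-35,50,5),(35,50,5),(35,-50,5),(-35,-50,5)])/1e3@T.T)-[216,97])*4).round(0).tolist())
```

```text
cradle [ 0.58763221 -0.17049542  0.07726193] [[-0.3, -0.7], [2.4, -0.8], [-0.2, 1.5], [0.1, -0.0]]
top-only pose, in side: [[-0.2, -0.8], [2.8, -0.8], [0.1, 1.6], [-0.0, 0.0]]
plate top pred-obs [[-0.2, 0.2], [0.1, -0.6], [0.0, 0.2]] [[310.1, 161.4], [353.4, 151.9], [315.5, 191.4]]
side plate pred crop [[184.0, 117.0], [263.0, 164.0], [303.0, 128.0], [230.0, 84.0]]
```

Converted, 0.0678 m is 0.0848, 0.055 m is 0.0688, -0.0077 rad is -0.0012.

Request:
shift_gripper(offsets=[{"dx":-0.0053, "dy":-0.0009, "dz":0.0375, "ay":-0.0012, "jaw":0.01}, {"dx":-0.0053, "dy":-0.0009, "dz":0.0688, "ay":-0.0012, "jaw":0.01}, {"dx":-0.0053, "dy":-0.0009, "dz":0.0848, "ay":-0.0012, "jaw":0.01}, {"dx":-0.0053, "dy":-0.0009, "dz":0.0848, "ay":-0.0012, "jaw":0.01}, {"dx":-0.0053, "dy":-0.0009, "dz":0.0848, "ay":-0.0012, "jaw":0.01}, {"dx":-0.0053, "dy":-0.0009, "dz":0.0848, "ay":-0.0012, "jaw":0.01}], clamp_n=90)

```text
time_s: 4.83
tcp_pos: [0.555, -0.174, 0.1651]
orientation: [-0.034, 0.975, 0.006, 0.218]
force: [0.6, 0.4, -2.5]
gripper_width: 0.0144
gripper_force: 91.1
```

```bash
python3 tgt.py .0132
```

```text
d [0.0027, 0.0012, 0.0685] rv [-0.0016, 0.0035, 0.0016]
now in cradle mm [ 2.4 -1.1 81.7]
```

Converted, 0.028 m is 0.035, 0.0027 m is 0.0034, 0.0035 rad is 0.0006.

Request:
shift_gripper(offsets=[{"dx":0.0034, "dy":0.0015, "dz":0.0188, "ay":0.0006, "jaw":0.01}, {"dx":0.0034, "dy":0.0015, "dz":0.0313, "ay":0.0006, "jaw":0.01}, {"dx":0.0034, "dy":0.0015, "dz":0.035, "ay":0.0006, "jaw":0.01}, {"dx":0.0034, "dy":0.0015, "dz":0.035, "ay":0.0006, "jaw":0.01}, {"dx":0.0034, "dy":0.0015, "dz":0.035, "ay":0.0006, "jaw":0.01}, {"dx":0.0034, "dy":0.0015, "dz":0.035, "ay":0.0006, "jaw":0.01}])

```text
time_s: 5.33
tcp_pos: [0.564, -0.1725, 0.138]
orientation: [-0.033, 0.976, 0.007, 0.216]
force: [-0.5, 0.3, -2.0]
gripper_width: 0.0145
gripper_force: 91.1
```

```bash
python3 tgt.py .0132
```

Run:
```python
from h import *; from station import robot
o=[]
for n in("side","top"):
    c=robot.camera(n); np.savez(n+"3.npz",**c); u,v=proj(c,[.57,-.17,.13])[0].astype(int); print(n,u,v)
    o.append(cv2.resize(c["color"][max(v-40,0):v+40,u-40:u+40,::-1],(400,400),interpolation=cv2.INTER_CUBIC))
cv2.imwrite("pics/c3.png",np.hstack(o))
```

```text
d [-0.0008, 0.0003, 0.0401] rv [-0.0016, -0.0005, 0.0008]
now in cradle mm [-0.8 -0.2 53.3]
side 263 152
top 323 164
```

View pics/c3.png

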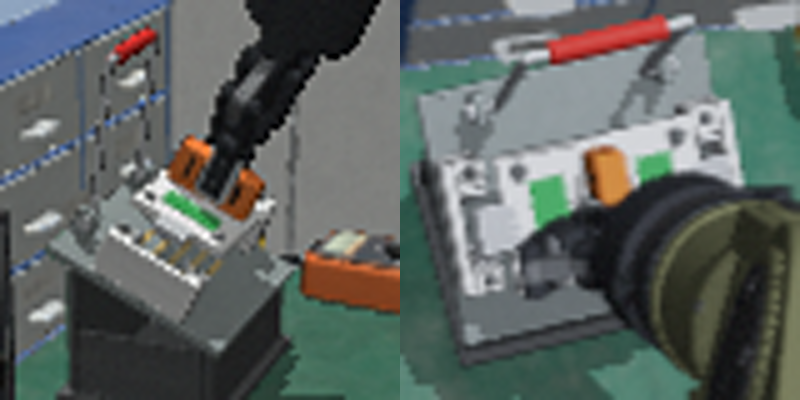

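The left ear, at about (497,230) in the top crop, sits between the clip posts at (475,185) and (490,275). The plate is lined up, so I'll lower it into the clips.

Converted, 0.025 m is 0.0313, 0.023 m is 0.0288.

Request:
shift_gripper(offsets=[{"dx":-0.001, "dy":0.0004, "dz":0.0075, "jaw":0.01}, {"dx":-0.001, "dy":0.0004, "dz":0.0138, "jaw":0.01}, {"dx":-0.001, "dy":0.0004, "dz":0.02, "jaw":0.01}, {"dx":-0.001, "dy":0.0004, "dz":0.025, "jaw":0.01}, {"dx":-0.001, "dy":0.0004, "dz":0.0288, "jaw":0.01}, {"dx":-0.001, "dy":0.0004, "dz":0.0313, "jaw":0.01}, {"dx":-0.001, "dy":0.0004, "dz":0.0313, "jaw":0.01}])

```text
time_s: 6.02
tcp_pos: [0.5752, -0.1713, 0.1147]
orientation: [-0.034, 0.976, 0.007, 0.216]
force: [1.0, 0.5, -2.4]
gripper_width: 0.0144
gripper_force: 90.9
```

```bash
python3 tgt.py .0132
```

```text
d [-0.0005, -0.0002, 0.0143] rv [-0.0013, -0.0014, 0.0009]
now in cradle mm [-0.5  0.2 27.5]
```

Still no contact. I'll push on.

Converted, 0.0125 m is 0.0156, 0.011 m is 0.0138.

Request:
shift_gripper(offsets=[{"dx":-0.0006, "dz":0.0038, "jaw":0.01}, {"dx":-0.0006, "dz":0.0075, "jaw":0.01}, {"dx":-0.0006, "dz":0.0113, "jaw":0.01}, {"dx":-0.0006, "dz":0.0138, "jaw":0.01}, {"dx":-0.0006, "dz":0.0156, "jaw":0.01}, {"dx":-0.0006, "dz":0.0156, "jaw":0.01}])

```text
time_s: 6.52
tcp_pos: [0.5804, -0.1711, 0.1033]
orientation: [-0.033, 0.976, 0.006, 0.215]
force: [4.0, -1.7, -8.2]
gripper_width: 0.0144
gripper_force: 90.1
```

```bash
python3 tgt.py .0132
```

```text
d [-0.0005, -0.0, 0.0017] rv [-0.0019, -0.0021, 0.0005]
now in cradle mm [-0.5  0.  14.9]
```

Converted, 0.004 m is 0.005, 0.003 m is 0.0038.

Request:
shift_gripper(offsets=[{"dz":0.0019, "jaw":0.01}, {"dz":0.0038, "jaw":0.01}, {"dz":0.005, "jaw":0.01}, {"dz":0.005, "jaw":0.01}])

```text
time_s: 6.85
tcp_pos: [0.5821, -0.1708, 0.1009]
orientation: [-0.033, 0.976, 0.007, 0.216]
force: [-9.3, -1.4, 9.9]
gripper_width: 0.0143
gripper_force: 93.3
```

```bash
python3 tgt.py .0132
```

```text
d [-0.0001, -0.0003, -0.0012] rv [-0.001, -0.0012, 0.0002]
now in cradle mm [-0.1  0.3 12. ]
```

Converted, 0.003 m is 0.0038, 0.0015 m is 0.0019.

Request:
shift_gripper(offsets=[{"dz":0.0019, "jaw":0.01}, {"dz":0.0038, "jaw":0.01}, {"dz":0.0038, "jaw":0.01}])

```text
time_s: 7.1
tcp_pos: [0.5821, -0.1708, 0.1008]
orientation: [-0.033, 0.976, 0.007, 0.216]
force: [-39.7, 3.0, 48.7]
gripper_width: 0.0142
gripper_force: 100.2
```

```bash
python3 tgt.py .0132
```

```text
d [-0.0, -0.0002, -0.0013] rv [-0.0013, -0.0006, -0.0006]
now in cradle mm [-0.   0.2 11.9]
```

The plate is hard against the seat: 60 N and no further travel. I'll relax, release and retract.

Converted, -0.1 m is -0.125, -0.06 m is -0.075.

Request:
shift_gripper(offsets=[{"dz":-0.0038, "jaw":0.01}, {"dz":-0.005, "jaw":0.01}, {"dz":-0.005, "jaw":0.045}, {"dz":-0.005, "jaw":0.045}, {"dz":-0.005, "jaw":0.045}, {"dz":-0.005, "jaw":0.045}, {"dz":-0.0375, "jaw":0.045}, {"dz":-0.075, "jaw":0.045}, {"dz":-0.125, "jaw":0.045}, {"dz":-0.125, "jaw":0.045}])

```text
time_s: 7.93
tcp_pos: [0.5433, -0.1748, 0.1949]
orientation: [-0.034, 0.975, 0.005, 0.219]
force: [1.9, -1.1, -0.1]
gripper_width: 0.0448
gripper_force: 0.0
```

```bash
python3 tgt.py .12
```

```text
d [0.0043, 0.0011, -0.0064] rv [-0.0046, 0.0059, 0.0018]
now in cradle mm [  4.4  -1.1 113.7]
```

Run:
```python
from h import *; from station import robot
t=dict(np.load("top0.npz"));s=dict(np.load("side3.npz"))
print("cabinet foot",onz(t,[[283.5,137],[363,128]],0).round(3).tolist())
print("cabinet front top (z .15,.2,.25)",[onz(t,[280,93],z).round(3).tolist() for z in(.15,.2,.25)])
o=[]
for n in("side","top"):
    c=robot.camera(n); np.savez(n+"4.npz",**c); u,v=proj(c,[.57,-.17,.13])[0].astype(int)
    o.append(cv2.resize(c["color"][max(v-40,0):v+40,u-40:u+40,::-1],(400,400),interpolation=cv2.INTER_CUBIC))
cv2.imwrite("pics/c4.png",np.hstack(o))
W=lambda p:np.array([.5872,-.1707,.09])+cradleR(.07)@p
for q in(1.88,):
  print("bar px",[proj(c,W([.055-.105*np.cos(q),0,.014+.105*np.sin(q)])).round(1).tolist() for c in(s,t)],W([.087,0,.114]))
for lo,hi in(((0,150,100),(6,255,255)),((174,150,100),(180,255,255))):
  m,cs=blobs(s,lo,hi,(220,110,270,150),3); print([cv2.minAreaRect(x)[0] for x in cs])
```

```text
cabinet foot [[0.699, -0.1, 0.0], [0.69, -0.325, 0.0]]
cabinet front top (z .15,.2,.25) [[[0.763, -0.093, 0.15]], [[0.74, -0.087, 0.2]], [[0.718, -0.081, 0.25]]]
bar px [[[249.9, 121.2]], [[324.8, 131.7]]] [ 0.61779518 -0.16855483  0.23008688]
[(249.42306518554688, 119.88461303710938)]
[]
```

View pics/c4.png

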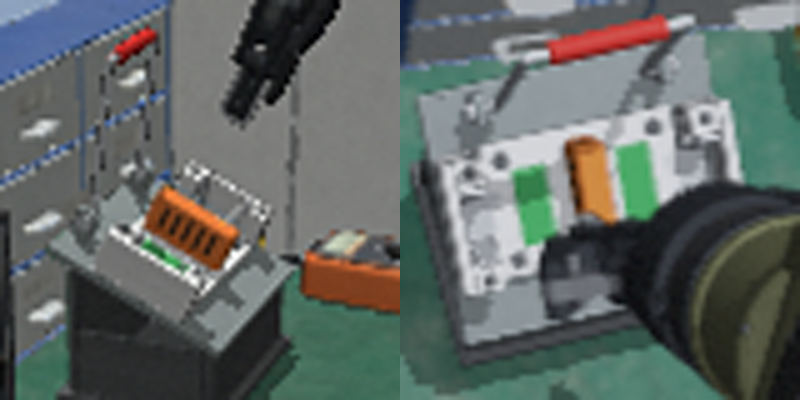

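The plate lies flat between the cheeks with its ears under the clips. The bail is at q≈1.88 in both views, and the cabinet front at x≈0.69 leaves room behind the bar. I'll raise the closed fingers, go behind the bar, and push it over.

Converted, -0.118 m is -0.1475, -0.08 m is -0.1, 0.0059 rad is 0.0009.

Request:
shift_gripper(offsets=[{"dz":-0.05, "ax":-0.0007, "ay":0.0009, "az":0.0003, "jaw":0}, {"dy":0.0013, "dz":-0.0875, "ax":-0.0007, "ay":0.0009, "az":0.0003, "jaw":0}, {"dx":-0.05, "dy":0.0013, "dz":-0.0875, "ax":-0.0007, "ay":0.0009, "az":0.0003, "jaw":0}, {"dx":-0.1, "dy":0.0013, "dz":-0.0875, "ax":-0.0007, "ay":0.0009, "az":0.0003, "jaw":0}, {"dx":-0.1475, "dy":0.0013, "dz":-0.0875, "ax":-0.0007, "ay":0.0009, "az":0.0003, "jaw":0}, {"dx":-0.1475, "dy":0.0013, "dz":-0.0875, "ax":-0.0007, "ay":0.0009, "az":0.0003, "jaw":0}, {"dx":-0.1475, "dy":0.0013, "dz":-0.0875, "ax":-0.0007, "ay":0.0009, "az":0.0003, "jaw":0}, {"dx":-0.1475, "dy":0.0013, "dz":-0.0875, "ax":-0.0007, "ay":0.0009, "az":0.0003, "jaw":0}], clamp_n=40)

```text
time_s: 8.7
tcp_pos: [0.618, -0.1664, 0.2987]
orientation: [-0.033, 0.977, 0.01, 0.211]
force: [-0.0, 0.7, -0.6]
gripper_width: 0.0003
gripper_force: 0.0
```

```bash
python3 tgt.py .105
```

```text
d [0.1155, -0.0027, 0.0723] rv [0.005, -0.011, -0.0012]
now in cradle mm [116.3   2.2 176. ]
```

Converted, 0.073 m is 0.0913, -0.002 m is -0.0025, 0.003 rad is 0.0005.

Request:
shift_gripper(offsets=[{"dx":-0.005, "dy":-0.0025, "dz":0.0375, "ax":0.0005, "ay":-0.0013, "jaw":0}, {"dx":-0.005, "dy":-0.0025, "dz":0.0625, "ax":0.0005, "ay":-0.0013, "jaw":0}, {"dx":-0.005, "dy":-0.0025, "dz":0.0825, "ax":0.0005, "ay":-0.0013, "jaw":0}, {"dx":-0.005, "dy":-0.0025, "dz":0.0913, "ax":0.0005, "ay":-0.0013, "jaw":0}, {"dx":-0.005, "dy":-0.0025, "dz":0.0913, "ax":0.0005, "ay":-0.0013, "jaw":0}, {"dx":-0.005, "dy":-0.0025, "dz":0.0913, "ax":0.0005, "ay":-0.0013, "jaw":0}])

```text
time_s: 9.2
tcp_pos: [0.6519, -0.1664, 0.2359]
orientation: [-0.033, 0.976, 0.008, 0.216]
force: [-1.2, 0.6, 0.0]
gripper_width: -0.0002
gripper_force: 0.0
```

```bash
python3 tgt.py .103
```

```text
d [0.1204, -0.0001, 0.002] rv [0.0008, -0.0008, -0.0016]
now in cradle mm [ 1.204e+02 -1.000e-01  1.049e+02]
```

Converted, 0.13 m is 0.1625, 0.12 m is 0.15.

Request:
shift_gripper(offsets=[{"dx":0.015, "dz":0.0013, "jaw":0}, {"dx":0.0338, "dz":0.0013, "jaw":0}, {"dx":0.0525, "dz":0.0013, "jaw":0}, {"dx":0.0713, "dz":0.0013, "jaw":0}, {"dx":0.09, "dz":0.0025, "jaw":0}, {"dx":0.1088, "dz":0.0038, "jaw":0}, {"dx":0.125, "dz":0.01, "jaw":0}, {"dx":0.1375, "dz":0.0163, "jaw":0}, {"dx":0.15, "dz":0.0263, "jaw":0}, {"dx":0.1625, "dz":0.0413, "jaw":0}])

```text
time_s: 10.03
tcp_pos: [0.55, -0.1742, 0.1541]
orientation: [-0.033, 0.975, 0.007, 0.219]
force: [0.7, 0.2, -0.3]
gripper_width: -0.0
gripper_force: 0.2
```

Request:
shift_gripper(offsets=[{"jaw":0}, {"jaw":0}])

```text
time_s: 10.2
tcp_pos: [0.5492, -0.1736, 0.1525]
orientation: [-0.033, 0.976, 0.007, 0.217]
force: [-0.2, -0.1, 0.5]
gripper_width: 0.0003
gripper_force: 0.0
```

```bash
python3 tgt.py .103
```

Run:
```python
from h import *; from station import robot
s=robot.camera("side");t=robot.camera("top")
W=lambda q:np.array([.5872,-.1707,.09])+cradleR(.07)@np.array([.055-.105*np.cos(q),0,.014+.105*np.sin(q)])
for n,c in(("s",s),("t",t)):
  m,cs=blobs(c,(0,150,90),(6,255,255),(220,90,370,220),5); print(n,[np.round(cv2.minAreaRect(x)[0],1).tolist() for x in cs])
  print([(q,proj(c,W(q)).round(0).tolist()) for q in(.6,.7,.8,.9,1.,1.1,1.3)])
```

```text
d [-0.0082, 0.0003, -0.0302] rv [-0.0001, 0.0014, -0.0014]
now in cradle mm [-8.1 -0.3 72.8]
s [[275.5, 148.0]]
[(0.6, [[276.0, 151.0]]), (0.7, [[275.0, 147.0]]), (0.8, [[274.0, 144.0]]), (0.9, [[273.0, 141.0]]), (1.0, [[272.0, 138.0]]), (1.1, [[270.0, 136.0]]), (1.3, [[266.0, 130.0]])]
t []
[(0.6, [[329.0, 179.0]]), (0.7, [[329.0, 177.0]]), (0.8, [[330.0, 175.0]]), (0.9, [[330.0, 172.0]]), (1.0, [[330.0, 169.0]]), (1.1, [[330.0, 165.0]]), (1.3, [[329.0, 158.0]])]
```

The bail is now at q≈0.67. I'll lift, move above the bar and press it down.

Converted, 0.042 m is 0.0525, -0.04 m is -0.05.

Request:
shift_gripper(offsets=[{"dz":-0.025, "jaw":0}, {"dz":-0.05, "jaw":0}, {"dx":0.0188, "dz":-0.05, "jaw":0}, {"dx":0.0375, "dz":-0.0438, "jaw":0}, {"dx":0.0375, "dz":-0.025, "jaw":0}, {"dx":0.0388, "dz":-0.0063, "jaw":0}, {"dx":0.0438, "dz":0.0088, "jaw":0}, {"dx":0.0488, "dz":0.0225, "jaw":0}, {"dx":0.0525, "dz":0.035, "jaw":0}, {"dx":0.0525, "dz":0.0475, "jaw":0}])

```text
time_s: 11.13
tcp_pos: [0.5201, -0.1755, 0.0946]
orientation: [-0.03, 0.977, 0.006, 0.21]
force: [-19.1, -7.4, -4.3]
gripper_width: 0.0002
gripper_force: 8.3
```

```bash
python3 tgt.py .02
```

```text
d [-0.0592, 0.0005, 0.0118] rv [-0.0027, -0.0139, -0.0053]
now in cradle mm [-59.   -0.2  32.6]
```

Run:
```python
from h import *; from station import robot
s=robot.camera("side")
W=lambda q:np.array([.5872,-.1707,.09])+cradleR(.07)@np.array([.055-.105*np.cos(q),0,.014+.105*np.sin(q)])
m,cs=blobs(s,(0,150,90),(6,255,255),(220,90,370,220),5); print([np.round(cv2.minAreaRect(x)[0],1).tolist() for x in cs])
print([(q,proj(s,W(q)).round(1).tolist()) for q in(0,.1,.2,.3,.4,.5,.6,.7)])
cv2.imwrite("pics/c5.png",cv2.resize(s["color"][110:200,220:320,::-1],None,fx=6,fy=6,interpolation=cv2.INTER_CUBIC))
```

```text
[[274.0, 163.0]]
[(0, [[273.1, 167.8]]), (0.1, [[274.3, 165.3]]), (0.2, [[275.2, 162.5]]), (0.3, [[275.8, 159.7]]), (0.4, [[276.2, 156.7]]), (0.5, [[276.2, 153.7]]), (0.6, [[275.9, 150.6]]), (0.7, [[275.3, 147.4]])]
```

View pics/c5.png

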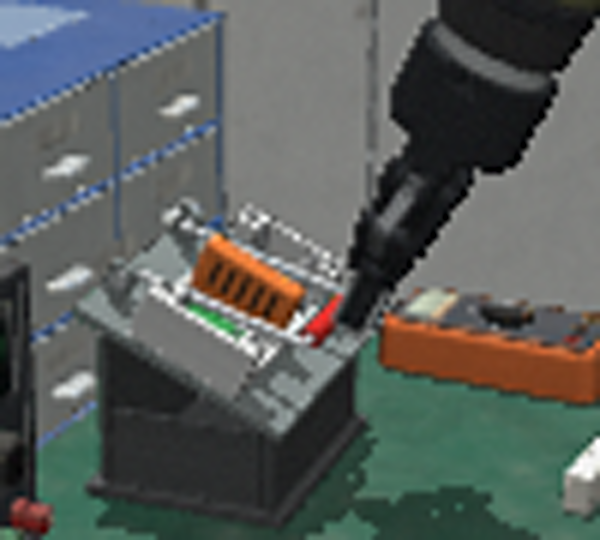

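The fingers slipped to the low side of the bar, which is now at q≈0.18. I'll back off, rise, move farther upslope and press again.

Converted, -0.04 m is -0.05, -0.035 m is -0.0438.

Request:
shift_gripper(offsets=[{"dx":0.0175, "jaw":0}, {"dx":0.02, "dz":-0.0188, "jaw":0}, {"dx":0.02, "dz":-0.0438, "jaw":0}, {"dx":0.0063, "dz":-0.05, "jaw":0}, {"dx":-0.0075, "dz":-0.05, "jaw":0}, {"dx":-0.0075, "dz":-0.05, "jaw":0}, {"dx":-0.0075, "dz":-0.05, "jaw":0}])

```text
time_s: 11.77
tcp_pos: [0.517, -0.1757, 0.1389]
orientation: [-0.033, 0.976, 0.007, 0.217]
force: [-0.4, 0.5, 0.4]
gripper_width: -0.0001
gripper_force: 0.0
```

```bash
python3 tgt.py .02
```

```text
d [-0.043, 0.0002, 0.0542] rv [-0.0001, 0.002, -0.0]
now in cradle mm [-43.1  -0.2  74.1]
```

Converted, 0.055 m is 0.0688, 0.054 m is 0.0675.

Request:
shift_gripper(offsets=[{"dx":0.0013, "dz":0.015, "jaw":0}, {"dx":0.0025, "dz":0.03, "jaw":0}, {"dx":0.0038, "dz":0.0425, "jaw":0}, {"dx":0.0038, "dz":0.0513, "jaw":0}, {"dx":0.005, "dz":0.0575, "jaw":0}, {"dx":0.0063, "dz":0.0638, "jaw":0}, {"dx":0.0063, "dz":0.0675, "jaw":0}, {"dx":0.0063, "dz":0.0688, "jaw":0}, {"dx":0.0063, "dz":0.0688, "jaw":0}])

```text
time_s: 12.52
tcp_pos: [0.5342, -0.1741, 0.086]
orientation: [-0.033, 0.976, 0.008, 0.216]
force: [-0.2, 0.1, -0.2]
gripper_width: 0.0
gripper_force: 0.0
```

```bash
python3 tgt.py .02
```

Run:
```python
from h import *; from station import robot
s=robot.camera("side")
m,cs=blobs(s,(0,150,90),(6,255,255),(220,90,370,220),5); print([np.round(cv2.minAreaRect(x)[0],1).tolist() for x in cs])
```

```text
d [-0.0498, -0.0001, -0.0012] rv [0.0007, -0.0001, -0.0013]
now in cradle mm [-49.8   0.2  18.8]
[[271.0, 168.5]]
```

Converted, 0.003 m is 0.0038, 0.0015 m is 0.0019.

Request:
shift_gripper(offsets=[{"dz":0.0019, "jaw":0}, {"dz":0.0038, "jaw":0}, {"dz":0.0038, "jaw":0}])

```text
time_s: 12.82
tcp_pos: [0.5357, -0.1745, 0.0853]
orientation: [-0.032, 0.976, 0.007, 0.217]
force: [-19.2, 2.6, 26.1]
gripper_width: 0.0003
gripper_force: 15.5
```

```bash
python3 tgt.py .02
```

```text
d [-0.0488, 0.0004, -0.0024] rv [-0.0004, 0.0017, -0.0016]
now in cradle mm [-48.8  -0.3  17.6]
```

There's a firm stop at the closed height. I'll retract and check.

Converted, 0.19 m is 0.2375, -0.15 m is -0.1875.

Request:
shift_gripper(offsets=[{"dz":-0.0125, "jaw":0}, {"dz":-0.05, "jaw":0}, {"dz":-0.1, "jaw":0}, {"dx":0.0375, "dz":-0.15, "jaw":0}, {"dx":0.075, "dy":0.0375, "dz":-0.1875, "jaw":0}, {"dx":0.075, "dy":0.0875, "dz":-0.1875, "jaw":0}, {"dx":0.075, "dy":0.1375, "dz":-0.1875, "jaw":0}, {"dx":0.075, "dy":0.1875, "dz":-0.1875, "jaw":0}, {"dx":0.075, "dy":0.2375, "dz":-0.1875, "jaw":0}, {"dx":0.075, "dy":0.2375, "dz":-0.1875, "jaw":0}])

```text
time_s: 13.65
tcp_pos: [0.4051, 0.0128, 0.1953]
orientation: [-0.037, 0.975, 0.01, 0.218]
force: [0.7, -0.4, 0.0]
gripper_width: -0.0001
gripper_force: 0.0
```

Run:
```python
from h import *; from station import robot
W=lambda q:np.array([.5872,-.1707,.0887])+cradleR(.07)@np.array([.055-.105*np.cos(q),0,.014+.105*np.sin(q)])
o=[]
for n in("side","top"):
  c=robot.camera(n); m,cs=blobs(c,(0,150,90),(6,255,255),(220,90,370,220),5); print([np.round(cv2.minAreaRect(x)[0],1).tolist() for x in cs])
  print([(q,proj(c,W(q)).round(1).tolist()) for q in(0,.1,.2)])
  u,v=proj(c,[.57,-.17,.13])[0].astype(int)
  o.append(cv2.resize(c["color"][v-50:v+50,u-50:u+50,::-1],(400,400),interpolation=cv2.INTER_CUBIC)); cv2.imwrite(f"pics/{n}6.png",c["color"][:,:,::-1])
cv2.imwrite("pics/c6.png",np.hstack(o))
```

```text
[[272.8, 166.8]]
[(0, [[273.1, 168.2]]), (0.1, [[274.3, 165.6]]), (0.2, [[275.2, 162.9]])]
[[324.2, 181.4]]
[(0, [[324.4, 181.9]]), (0.1, [[325.3, 182.4]]), (0.2, [[326.2, 182.6]])]
```

View pics/c6.png

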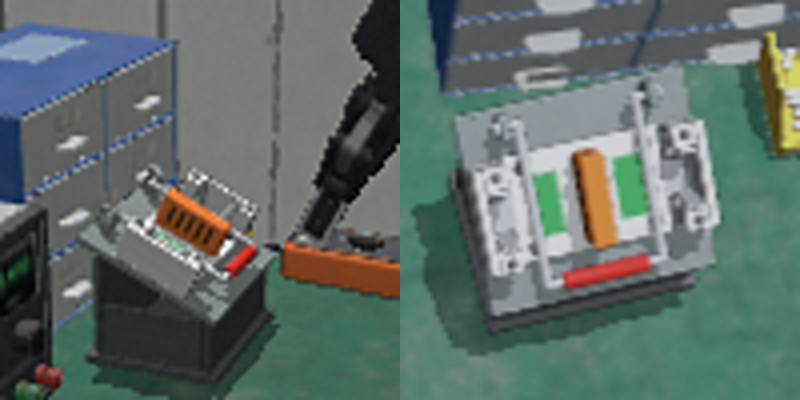

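View pics/top6.png

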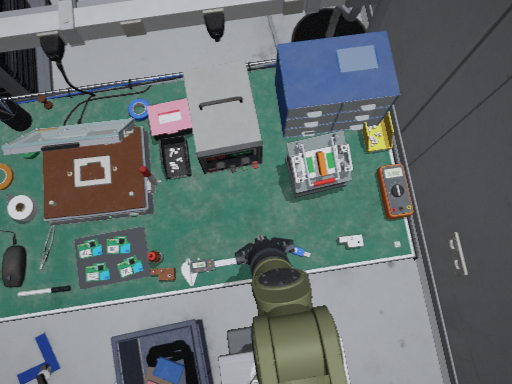

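The bail bar matches q≈0 in both views: the side view's 1.4 px offset is the same bias I saw at the start. The plate is seated, the bottle stands at (154,257), and the other things haven't moved.

```bash
python3 -c "
from station import robot
print(robot.hand_in())"
```

```text
the job is handed in; nothing more can be done
None
```

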